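# Back off the mould vice and hold its index pin out

### The arm

A 6-joint arm with a two-finger parallel gripper is mounted at the origin on a cart in front of the work surface, level with it; the furniture and walls round the work are solid. World frame = base frame: x ahead of the robot, y to its left, z up, the work surface at z = 0. Lengths are in m, angles in degrees, forces in N, time in s.
With the tool pointing down it reaches from about 0.35 to 0.875 m from the base axis. Payload 4.2 kg.
Tool frame: the origin (TCP) lies on the front face of the gripper's body, between the roots of the fingers; the fingertips stand finger_overhang ahead of it and the grasp point (between the pads) lies 51 mm ahead of it (finger_overhang is the distance from the TCP to the fingertips, in m); z points along the fingers, y is the line along which they close (so a half turn about z gives the same grasp; the last joint's range is limited). The gripper opens to 87 mm and grips with 3 to 60 N. Pads are 19 mm wide; open, the fingers measure 117 mm over their backs; the gripper's body (75 mm by 190 mm) begins 51 mm behind the grasp point.
Start: joints at [-49.526, 22.042, 0.453, 0, -68.411, -14.817], TCP at [0.271, -0.563, 0.292] pointing down, gripper open.
Joint ranges: [-179.83, 179.83], [-69.29, 118.12], [-61.27, 80.66], [-181.25, 117.63], [-171.15, -9.14], [-177.46, 177.46]. Speed limits (degrees/s): [159.86, 159.86, 180, 180, 180, 180].

### API

Orientations are given as a 3x3 rotation matrix whose columns are the frame's x, y, z axes.
In Python, from station import sense, capture, camera_model, finish_job, finger_overhang gives the robot as it stands. The module is installed in compiled form; this text tells all that it offers.
- The arm moves only by the tool jog_arm, never from a script. Its argument "rows" is a list that holds one entry, the list of rows, each a list of 4 numbers: the shift along the tool's x, y, z in m, then the turn about the tool's z in rad. A call has 1 to 20 rows; each row shifts and turns the commanded pose from where the row before left it, along the tool's axes as they then stand; what a row does not reach is not made up. A row lasts 1/8 s, in which the tool goes at most 62.5 mm and 10.7 degrees, less where a joint would pass 70% of its speed; a pose out of reach is approached as far as the arm can. A call is refused whole if a number of a shift passes 0.0625 or a number of a turn 0.188, either way. A call with a gripper value outside its range is refused whole. "claw" is the opening, from 0 (shut) to 1 (fully open), set as the call begins (left out, the last holds). The fingers move at their own pace and stop on an object; the grip force is fixed at half the most. Time passes only in rows, so rows that do not move let the fingers close. It gives the time, the measured TCP pose, the force, the opening and the grip force at its end, in the units of the state.
- sense(): the state, without advancing time (a new reading comes with each control period).
- capture(name): name is "side" or "top" or "wrist"; returns the picture (400x640x3 uint8, red, green, blue); there is no depth.
- camera_model(name): a dict with "fovy" (degrees; the focal length in pixels is half the picture's height over the tangent of half this angle, whatever the lens; pixels are square), "cx", "cy" (the principal point, pixels), "eye" and "rotation" of the camera in the world. Camera axes: x right, y down, z forward; pixel columns grow to the right and rows downward; lengths in m; the calibration is good to about 2 mm. The wrist camera is an equidistant fisheye: a pixel r from the principal point sees the ray r / f radians off the axis. A picture is of the moment at which its call begins: read the wrist's pose just before it. camera_model takes no time and is no camera call; for the wrist camera it gives the pose at the moment of the call.
- finish_job(): hands the job in; it is judged then, once.
The state is a dict: "time_s": time; "joints": joint angles; "joint_velocities": joint speeds; "effort": joint torques, N m; "tcp_pos": TCP position; "ee_rot": TCP orientation; "wrist_force": force on the tool from outside, world axes, zero at the start; "moment": the same for the moment, N m; "gripper_width": opening from 0.0 (shut) to 1.0 (fully open); "gripper_force": force on a finger pad.
Only numpy, scipy, OpenCV 4.12 (cv2) and the standard library are available. Lean on these libraries where they do the work, as an engineer would, in place of code of your own. Each camera call takes 0.05 s, during which the arm holds its last target. There are 200 camera calls.

### The job

Unclamp the casting mould in the small vice: wind the crank anticlockwise (seen from above) until the jaw is all the way back against its stop, and only then pull the sprung index plunger at the other end of the vice fully back, so that its pin is clear of the hole in the end plate. Finish while still holding the plunger back with the gripper (it springs in if let go), so that I can lift the end plate out. Leave the mould standing in the vice, and do not disturb the wax jar, the thread spool or the black crystal.

Things in the scene. Friction and masses are not known exactly. Their poses are not given: they have to be found in the camera images.
- vice: Fixed aluminium mould vice, base 110 x 265 x 12 mm. Origin on the table; offsets here are in its frame, mm. z up; y along it: crank gearbox at +y (80 x 70, centred y=55, top z=68), end plate and plunger at -y. End plate y=-115 to -103, with guides to x=+-47, top z=79. Plunger bracket 40 wide, y=-152 to -140, top z=68. Jaw slides along y up to the back stop, a bridge at y=-2 to 8, top z=54.
- crank (a joint): Crank angle, rad, growing anticlockwise from above, about the vertical axis at vice (0, 55). At 0 the arm points along vice +x; it counts on over full turns to a hard stop at 10.0 (jaw fully back). Starts between 0 and 2.2. Each rad moves the jaw back 3 mm. Stays where left; takes about 3 N at the knob. The flat arm is at z=78 to 86.
- crank_axis (a point): Point on the crank's vertical axis, fixed on the vice at (0, 55, 113), at the same height as crank_knob.
- crank_knob (a point): Middle of the crank's upright grip, a black cylinder 20 mm in diameter and 52 mm tall (z=88 to 140; this point at z=113), 45 mm from the crank axis. It spins freely on its own pin, so it can be pinched from above and led round the circle without turning the hand.
- jaw_top (a point): Middle of the top edge of the moving jaw (dark block 66 x 16 x 42 mm, z=13 to 55). In the vice frame it moves along y from -41 (crank 0) to -11 (crank 10, against the back stop).
- plunger (a joint): Travel of the index plunger in m: 0 with the pin seated in the end plate's hole, grows as the knob is pulled outward along vice -y, hard stop at 0.020 (fully back). A spring pushes it home: 6 N at 0, 11 N at 0.020.
- plunger_knob (a point): Middle of the plunger's pull knob, a black cylinder 26 mm in diameter, 24 mm long, axis level along vice y; seated at vice (0, -190, 52). Free space on both sides (x) for fingers. Between knob (face y=-178) and bracket (y=-152) are a 12 mm thin neck and a barrel 20 mm in diameter, 12 mm long.
- pin_tip (a point): Tip of the 8 mm steel pin, on the plunger's axis: at vice y=-106 (9 mm inside the hole) when seated, y=-126 (11 mm clear of the plate) when fully back.
- seat_hole (a point): Mouth of the hole in the end plate's outer face, on the plunger's axis, at vice (0, -115, 52).
- mould: Loose two-part grey casting mould, 60 x 50 x 46 mm, standing on the bed between jaw and end plate. Origin at the centre of its underside, z up. Leave it.
- cream_jar: Low round white wax jar, 45 mm across, 17 mm high, origin under its centre, standing beside the vice on its +x side. Leave it.
- spool_blue: Standing spool of blue thread, 51 mm across, 60 mm high, origin under its centre, beside the vice on its -x side. Leave it.
- tourmaline: Rough black crystal lying on the table beyond the vice, about 54 x 147 x 42 mm, origin under its centre. Leave it.
- tumbler: Tall white tumbler with a thin straw, 108 mm across and 131 mm high, fixed, standing to the right of the vice. Origin under its centre. Keep clear of it.
Things that resemble listed ones, but are neither listed nor needed, are in the scene too. Leave any brown, orange or turquoise look-alike of the mould alone.

How it is judged (in metres and radians):
On the way:
1. the crank is wound until the jaw is back at its stop (value of joint crank above 9.5 rad), for 0.2 s.
At the end, for the whole second after the job is handed in: Crank within 0.5 rad of its stop (jaw back to within 1.5 mm); plunger at least 17 of its 20 mm back, pin tip over 7 mm clear of the end plate, held there by the fingers (contact over 2 N); mould upright and within 15 mm of where it stood (value of joint crank above 9.5 rad and value of joint plunger above 0.017 m and contact force between the fingers and plunger above 2 N and y of pin_tip in the frame of seat_hole below -0.007 m and angle between mould's own z axis and vertical below 0.15 rad and distance of mould from where it was at the start of the episode below 0.015 m); the arm keeps its last pose, push and grip.
It fails at once if the plunger is pulled before the jaw is back (value of joint plunger above 0.006 m and value of joint crank below 9 rad).
It fails at once if the mould is tipped or dragged (angle between mould's own z axis and vertical above 0.4 rad or distance of mould from where it was at the start of the episode above 0.02 m).
It fails at once if the jar, the spool or the crystal is disturbed (distance of any of cream_jar, spool_blue, tourmaline from where it was at the start of the episode above 0.03 m).
It also fails if it takes over 54 s, if anything falls off the work surface, if the arm or the gripper's body presses on something with over 40 N, if the wrist force passes 120 N, or if a joint passes its speed limit or range.

## Working session

There is one attempt and no reset: what is moved stays moved. The work goes in short steps, Python scripts to look and compute and a tool call to move; the robot and the scene stay as the last step left them, time stands still between calls to the robot, and variables do not carry over. Pictures are saved under pics/ and viewed, at most 10 in all, crops included, and the job is handed in when it is done.

Besides the shell and the picture viewer there is one more tool, called after "Emit:" by a JSON object that holds its "fn" and its "kwargs", one argument or row to a line. jog_arm: Moves the arm, as the interface text tells. Its arguments: {"type":"object","properties":{"rows":{"type":"array"},"claw":{"type":"number"}},"required":["rows"]}

```bash
mkdir -p pics
python3 - <<'E'
from station import *
import cv2,numpy as np
s=sense();print(s['time_s'],s['tcp_pos'],np.round(s['ee_rot'],3),s['gripper_width'],finger_overhang if not callable(finger_overhang) else finger_overhang())
for n in("side","top"):
    cv2.imwrite(f'pics/{n}1.png',capture(n)[:,:,::-1]); print(n,camera_model(n))
E
```

```text
0.0 [ 0.27042213 -0.56296107  0.29116319] [[-0.902 -0.433 -0.001]
 [-0.433  0.902  0.002]
 [ 0.     0.002 -1.   ]] 1.0005124943762047 0.0697
side {'fovy': 44.274639187273955, 'cx': 325.1910654744788, 'cy': 201.9175594060318, 'eye': array([0.51094053, 1.39876887, 0.73316958]), 'rotation': array([[-0.99813893, -0.03317354,  0.05116825],
       [-0.0605975 ,  0.44562433, -0.89316678],
       [ 0.00682769, -0.8946052 , -0.44680523]])}
top {'fovy': 50.41053443034329, 'cx': 323.04538976227184, 'cy': 197.84678977203052, 'eye': array([0.49225728, 0.14374542, 1.06918865]), 'rotation': array([[ 0.01312397, -0.99734027,  0.07169476],
       [-0.99988217, -0.01251876,  0.00888429],
       [-0.00796313, -0.07180291, -0.99738705]])}
```

View pics/top1.png

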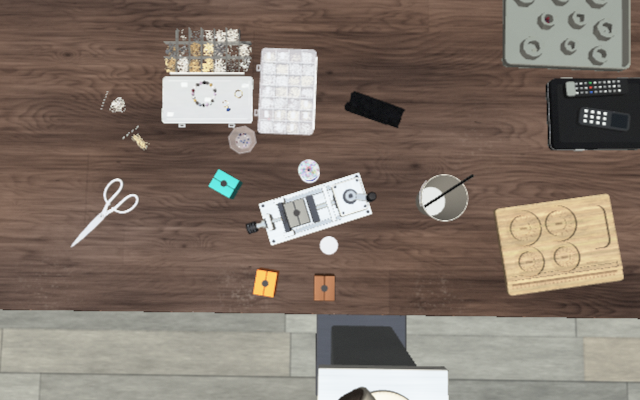

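View pics/side1.png

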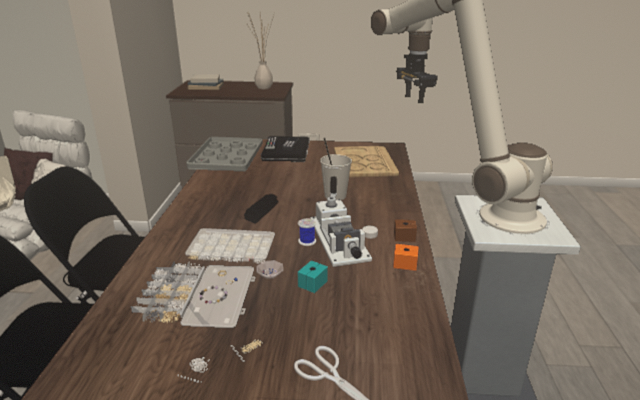

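The top picture shows the vice with crank knob near (371,197), the plunger knob near (252,228), the jar at (329,245) and the spool at (309,170). I'll enlarge it.

Run:
```python
import cv2
im=cv2.imread('pics/top1.png')[160:260,240:384]
cv2.imwrite('pics/top1c.png',cv2.resize(im,None,fx=5.5,fy=5.5,interpolation=cv2.INTER_CUBIC))
```

```text
(no output)
```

View pics/top1c.png

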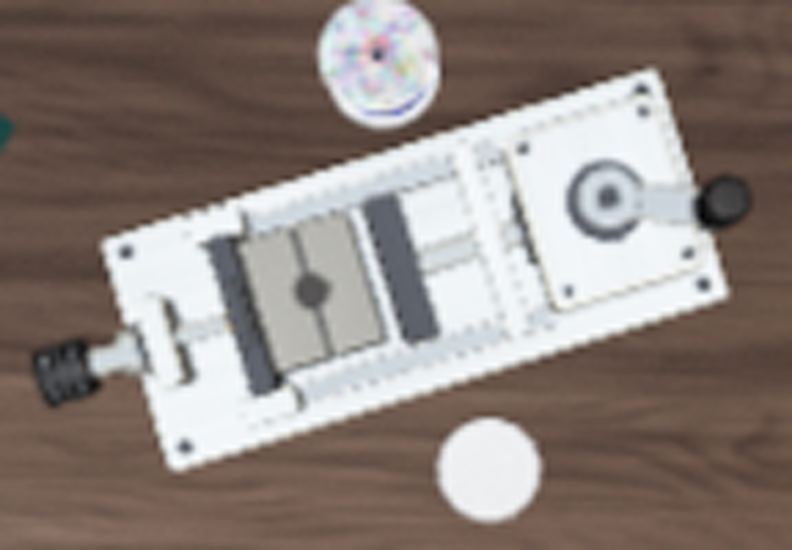

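The crop shows base corners at (103,243),(655,68),(730,297),(175,470), the hub at (608,198), the crank knob top at (723,202) and the plunger knob at (67,372). The jar centre is at (489,470).

```bash
cat > h.py <<'E'
import numpy as np,cv2
from station import *
def proj(m,P):
    f=200/np.tan(np.radians(m['fovy']/2)); q=(np.atleast_2d(P)-m['eye'])@m['rotation']
    return np.c_[m['cx']+f*q[:,0]/q[:,2],m['cy']+f*q[:,1]/q[:,2]]
def ray(m,uv,z):
    f=200/np.tan(np.radians(m['fovy']/2)); d=m['rotation']@np.array([(uv[0]-m['cx'])/f,(uv[1]-m['cy'])/f,1])
    return m['eye']+d*(z-m['eye'][2])/d[2]
def vw(p,P):
    c,s=np.cos(p[2]),np.sin(p[2]); P=np.atleast_2d(P)/1000.
    return P@np.array([[c,-s,0],[s,c,0],[0,0,1]]).T+[p[0],p[1],0]
E
python3 - <<'E'
from h import *
from scipy.optimize import least_squares
m=camera_model('top')
px=np.array([(103,243),(655,68),(730,297),(175,470),(608,198),(67,372),(723,202)])/5.5+[240-.4,160-.4]
def pts(p):
    y0,y1=p[3]-132.5,p[3]+132.5;a=p[4]
    return vw(p,[(-55,y0,12),(-55,y1,12),(55,y1,12),(55,y0,12),(0,55,90),(0,-190,56),(45*np.cos(a),55+45*np.sin(a),140)])
r=least_squares(lambda p:(proj(m,pts(p))-px).ravel(),[.5,.15,-1.9+0.0,-20,1.3],x_scale=[.1,.1,.1,10,1])
p=r.x;print(p,np.round(r.fun.reshape(-1,2),2))
for n,q in dict(knob=(45*np.cos(p[4]),55+45*np.sin(p[4]),113),axis=(0,55,113),pl=(0,-190,52),org=(0,0,0)).items(): print(n,vw(p,[q]).round(4))
ms=camera_model('side')
print(proj(ms,vw(p,[(0,-190,52),(45*np.cos(p[4]),55+45*np.sin(p[4]),140)])))
print('jar',ray(m,np.array([489,470])/5.5+[239.6,159.6],.017),'tumbler',ray(m,(444,198),.1),'spool',ray(m,np.array([380,55])/5.5+[239.6,159.6],.06))
E
```

```text
[  0.55154121   0.14236705  -2.82291048 -31.50584172   1.13574847] [[-0.36 -0.41]
 [ 0.43 -0.42]
 [ 0.38 -0.16]
 [-0.57  0.6 ]
 [-0.09 -0.06]
 [-0.52  0.32]
 [ 0.66  0.08]]
knob [[0.5635 0.0454 0.113 ]]
axis [[0.5688 0.0901 0.113 ]]
pl [[0.492  0.3228 0.052 ]]
org [[0.5515 0.1424 0.    ]]
[[356.0803966  252.6692118 ]
 [333.66446153 177.22158473]]
jar [0.45150894 0.13813302 0.017     ] tumbler [ 0.56503848 -0.12358351  0.1       ] spool [0.63214213 0.18797777 0.06      ]
```

Emit:
{"fn": "jog_arm", "kwargs": {
  "rows": [
    [[0,0,0,-0.18],[0,0,0,-0.18],[0,0,0,-0.18],[0,0,0,-0.18],[0,0,0,-0.18],[0,0,0,-0.18],[0,0,0,-0.18],[0,0,0,-0.18],[0,0,0,0]]
  ],
  "claw": 0.7
}}

```text
time_s: 1.23
tcp_pos: [0.2705, -0.5631, 0.2917]
ee_rot: [[0.31, -0.951, -0.001], [-0.951, -0.31, 0.001], [-0.001, 0.0, -1.0]]
wrist_force: [0.1, -0.1, 0.1]
gripper_width: 0.699
gripper_force: 0.0
```

```bash
cat >> h.py <<'E'
VP=[0.55154,0.14237,-2.82291]
def togo(target):
    s=sense();R=np.array(s['ee_rot']);print(round(s['time_s'],2),'joints',np.round(s['joints'],1),'tcp',np.round(s['tcp_pos'],4),'toolyaw(y)',np.degrees(np.arctan2(R[1,1],R[0,1])).round(2),'w',np.round(s['gripper_width'],3),'g',np.round(s['gripper_force'],1),'F',np.round(s['wrist_force'],1))
    d=R.T@(np.array(target)-s['tcp_pos']);print('shift',np.round(d,4));return d
E
python3 -c "
from h import *
togo((.40,0,.29));togo((.5635,.0454,.25))"
```

```text
1.23 joints [-49.5  22.1   0.4  -0.  -68.4  67.6] tcp [ 0.2705 -0.5631  0.2917] toolyaw(y) -161.96 w 0.699 g 0.0 F [ 0.1 -0.1  0.1]
shift [-0.4954 -0.2975  0.0022]
1.23 joints [-49.5  22.1   0.4  -0.  -68.4  67.6] tcp [ 0.2705 -0.5631  0.2917] toolyaw(y) -161.96 w 0.699 g 0.0 F [ 0.1 -0.1  0.1]
shift [-0.4879 -0.467   0.0421]
```

Emit:
{"fn": "jog_arm", "kwargs": {
  "rows": [
    [[-0.035,-0.021,0,0],[-0.035,-0.021,0,0],[-0.035,-0.021,0,0],[-0.035,-0.021,0,0],[-0.035,-0.021,0,0],[-0.035,-0.021,0,0],[-0.035,-0.021,0,0],[-0.035,-0.021,0,0],[-0.035,-0.021,0,0],[-0.035,-0.021,0,0],[-0.035,-0.021,0,0],[-0.035,-0.021,0,0],[-0.035,-0.021,0,0],[-0.035,-0.021,0,0],[0.002,-0.042,0,0],[0.002,-0.042,0,0],[0.002,-0.042,0,0],[0.001,-0.042,0.04,0],[0,0,0,0],[0,0,0,0]]
  ]
}}

```text
time_s: 3.72
tcp_pos: [0.5588, 0.0394, 0.2522]
ee_rot: [[0.31, -0.951, -0.001], [-0.951, -0.31, -0.001], [0.0, 0.001, -1.0]]
wrist_force: [0.3, 0.2, 1.4]
gripper_width: 0.701
gripper_force: 0.0
```

Run:
```python
from h import *
togo((.5635,.0454,.170))
m=camera_model('wrist');im=capture('wrist');cv2.imwrite('pics/w1.png',im[:,:,::-1]);print(m)
f=200/np.tan(np.radians(m['fovy']/2))
for q in[(.5635,.0454,.14),(.5688,.0901,.09)]:
    c=m['rotation'].T@(np.array(q)-m['eye']);t=np.arctan2(np.hypot(c[0],c[1]),c[2]);print(q,m['cx']+f*t*c[0]/np.hypot(c[0],c[1]),m['cy']+f*t*c[1]/np.hypot(c[0],c[1]))
```

```text
3.73 joints [ 20.6  17.7 -12.2   0.  -60.2  -2.6] tcp [0.5588 0.0394 0.2522] toolyaw(y) -161.93 w 0.701 g 0.0 F [0.3 0.2 1.4]
shift [-0.0043 -0.0064  0.0822]
{'fovy': 65.70646984690485, 'cx': 320.8695880697532, 'cy': 197.3968626167322, 'eye': array([ 0.58135472, -0.02508036,  0.34459107]), 'rotation': array([[-0.9508161 , -0.29963421, -0.07853717],
       [-0.30975203,  0.92100945,  0.23621022],
       [ 0.00155681,  0.24891953, -0.96852292]])}
(0.5635, 0.0454, 0.14) 313.4798217274568 225.01713492121002
(0.5688, 0.0901, 0.09) 293.9865586878533 249.15630595787565
```

View pics/w1.png

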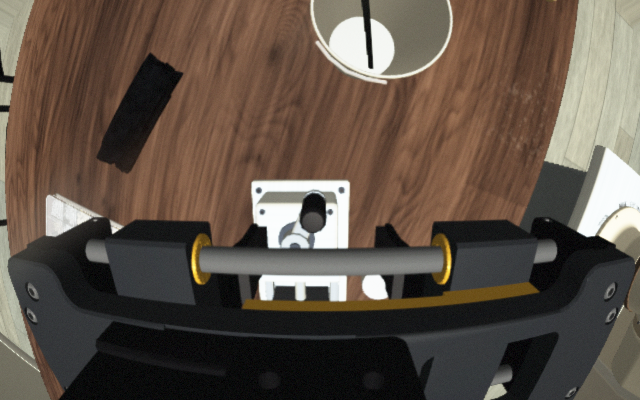

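Knob top is at about (314,222) and the hub at (297,243), close to the predictions (313,225) and (294,249). I'll lower and grip.

Emit:
{"fn": "jog_arm", "kwargs": {
  "rows": [
    [[-0.004,-0.006,0.02,0],[0,0,0.02,0],[0,0,0.02,0],[0,0,0.021,0],[0,0,0,0]]
  ]
}}

```text
time_s: 4.4
tcp_pos: [0.5624, 0.0449, 0.1721]
ee_rot: [[0.311, -0.95, -0.0], [-0.95, -0.311, 0.0], [-0.0, 0.0, -1.0]]
wrist_force: [-0.4, -0.6, 0.6]
gripper_width: 0.699
gripper_force: 0.0
```

Emit:
{"fn": "jog_arm", "kwargs": {
  "rows": [
    [[0,0,0,0],[0,0,0,0],[0,0,0,0],[0,0,0,0],[0,0,0,0]]
  ],
  "claw": 0.1
}}

```text
time_s: 5.03
tcp_pos: [0.5634, 0.0452, 0.1712]
ee_rot: [[0.312, -0.95, -0.001], [-0.95, -0.312, -0.0], [0.0, 0.001, -1.0]]
wrist_force: [-1.2, -1.3, 2.1]
gripper_width: 0.219
gripper_force: 30.3
```

```bash
python3 -c "
from h import *
togo((.5635,.0454,.170))
for a in np.arange(1.14,10.4,.2): pass
s=sense()
c,n=np.cos(VP[2]),np.sin(VP[2]);d=np.array(s['tcp_pos'])-[.5688,.0901,0];x,y=c*d[0]+n*d[1],-n*d[0]+c*d[1];print('vice rel',x,y,np.hypot(x,y),np.arctan2(y,x))
"
```

```text
5.03 joints [ 21.   23.  -17.3   0.  -49.8  -2.9] tcp [0.5634 0.0452 0.1712] toolyaw(y) -161.84 w 0.219 g 30.3 F [-1.2 -1.3  2.1]
shift [-0.0002 -0.0002  0.0012]
vice rel 0.019238704877109873 0.04094201742538093 0.04523689375066249 1.1315163313142185
```

```bash
python3 -c "
import numpy as np
a=1.13+.2*np.arange(46)
P=np.round(45*np.c_[np.sin(a),np.cos(a)]*2)/2
D=np.diff(P,axis=0)/1000
for i in (0,15,30): print([[float(u),float(v),0,0] for u,v in D[i:i+15]])
print(a[-1])"
```

```text
[[0.003, -0.0085, 0, 0], [0.0015, -0.0085, 0, 0], [-0.0005, -0.009, 0, 0], [-0.0025, -0.009, 0, 0], [-0.004, -0.008, 0, 0], [-0.0055, -0.007, 0, 0], [-0.0065, -0.006, 0, 0], [-0.008, -0.004, 0, 0], [-0.0085, -0.003, 0, 0], [-0.009, -0.001, 0, 0], [-0.009, 0.001, 0, 0], [-0.0085, 0.0025, 0, 0], [-0.008, 0.004, 0, 0], [-0.007, 0.006, 0, 0], [-0.0055, 0.0065, 0, 0]]
[[-0.004, 0.008, 0, 0], [-0.003, 0.009, 0, 0], [-0.0005, 0.009, 0, 0], [0.001, 0.0085, 0, 0], [0.003, 0.009, 0, 0], [0.0045, 0.0075, 0, 0], [0.0055, 0.007, 0, 0], [0.0075, 0.0055, 0, 0], [0.008, 0.0035, 0, 0], [0.0085, 0.0025, 0, 0], [0.009, 0.0005, 0, 0], [0.009, -0.0015, 0, 0], [0.0085, -0.003, 0, 0], [0.0075, -0.0045, 0, 0], [0.0065, -0.006, 0, 0]]
[[0.0055, -0.0075, 0, 0], [0.0035, -0.008, 0, 0], [0.002, -0.009, 0, 0], [0.0005, -0.009, 0, 0], [-0.0015, -0.009, 0, 0], [-0.0035, -0.008, 0, 0], [-0.005, -0.0075, 0, 0], [-0.006, -0.0065, 0, 0], [-0.0075, -0.005, 0, 0], [-0.0085, -0.0035, 0, 0], [-0.0085, -0.002, 0, 0], [-0.009, 0.0, 0, 0], [-0.009, 0.002, 0, 0], [-0.0085, 0.0035, 0, 0], [-0.007, 0.005, 0, 0]]
10.129999999999999
```

Emit:
{"fn": "jog_arm", "kwargs": {
  "rows": [
    [[0.003,-0.0085,0,0],[0.0015,-0.0085,0,0],[-0.0005,-0.009,0,0],[-0.0025,-0.009,0,0],[-0.004,-0.008,0,0],[-0.0055,-0.007,0,0],[-0.0065,-0.006,0,0],[-0.008,-0.004,0,0],[-0.0085,-0.003,0,0],[-0.009,-0.001,0,0],[-0.009,0.001,0,0],[-0.0085,0.0025,0,0],[-0.008,0.004,0,0],[-0.007,0.006,0,0],[-0.0055,0.0065,0,0]]
  ]
}}

```text
time_s: 6.9
tcp_pos: [0.5813, 0.1329, 0.1712]
ee_rot: [[0.312, -0.95, 0.001], [-0.95, -0.312, -0.0], [0.001, -0.001, -1.0]]
wrist_force: [1.0, -5.4, 0.8]
gripper_width: 0.214
gripper_force: 30.0
```

```bash
cat >> h.py <<'E'
def cr():
    s=sense();c,n=np.cos(VP[2]),np.sin(VP[2]);d=np.array(s['tcp_pos'])-[.5688,.0901,0];x,y=c*d[0]+n*d[1],-n*d[0]+c*d[1];print('vice rel',x,y,np.hypot(x,y),np.arctan2(y,x),s['wrist_force'],s['gripper_force'],s['gripper_width'])
E
python3 -c "
from h import *
cr()"
```

```text
vice rel -0.02529345588484851 -0.03676079878040745 0.04462191431989873 -2.1734605280290697 [ 1.00650431 -5.3673726   0.76753048] 30.0000043885888 0.2139585784361609
```

Following the circle well (angle 4.11, commanded 4.13).

Emit:
{"fn": "jog_arm", "kwargs": {
  "rows": [
    [[-0.004,0.008,0,0],[-0.003,0.009,0,0],[-0.0005,0.009,0,0],[0.001,0.0085,0,0],[0.003,0.009,0,0],[0.0045,0.0075,0,0],[0.0055,0.007,0,0],[0.0075,0.0055,0,0],[0.008,0.0035,0,0],[0.0085,0.0025,0,0],[0.009,0.0005,0,0],[0.009,-0.0015,0,0],[0.0085,-0.003,0,0],[0.0075,-0.0045,0,0],[0.0065,-0.006,0,0]]
  ]
}}

```text
time_s: 8.78
tcp_pos: [0.5515, 0.0478, 0.1712]
ee_rot: [[0.311, -0.95, -0.0], [-0.95, -0.311, -0.0], [0.0, 0.0, -1.0]]
wrist_force: [-2.9, 0.2, 3.7]
gripper_width: 0.216
gripper_force: 30.0
```

```bash
python3 -c "
from h import *
cr()"
```

```text
vice rel 0.029709934876329013 0.0347505322715142 0.0457195770267974 0.8634360862850962 [-2.89006216  0.1923034   3.74418242] 30.000905552878976 0.2162767831106411
```

Emit:
{"fn": "jog_arm", "kwargs": {
  "rows": [
    [[0.0055,-0.0075,0,0],[0.0035,-0.008,0,0],[0.002,-0.009,0,0],[0.0005,-0.009,0,0],[-0.0015,-0.009,0,0],[-0.0035,-0.008,0,0],[-0.005,-0.0075,0,0],[-0.006,-0.0065,0,0],[-0.0075,-0.005,0,0],[-0.0085,-0.0035,0,0],[-0.0085,-0.002,0,0],[-0.009,0,0,0],[-0.009,0.002,0,0],[-0.0085,0.0035,0,0],[-0.007,0.005,0,0],[0,0,0,0],[0,0,0,0]]
  ]
}}

```text
time_s: 10.9
tcp_pos: [0.5948, 0.1258, 0.1713]
ee_rot: [[0.312, -0.95, 0.003], [-0.95, -0.312, -0.004], [0.004, -0.002, -1.0]]
wrist_force: [4.6, -10.2, 0.4]
gripper_width: 0.217
gripper_force: 30.0
```

Run:
```python
from h import *
cr()
```

```text
vice rel -0.035890867030722404 -0.025769270770205847 0.044183816632848524 -2.5188948608134134 [  4.57306531 -10.19651271   0.43504294] 30.00001362942113 0.21731836842341481
```

Emit:
{"fn": "jog_arm", "kwargs": {
  "rows": [
    [[0,0,0,0],[0,0,0,0],[0,0,0,0],[0,0,-0.02,0],[0,0,-0.03,0],[0,0,-0.03,0],[-0.036,0.006,0,0],[-0.036,0.006,0,0],[-0.036,0.006,0,0],[-0.036,0.006,0,0],[-0.036,0.006,0,0],[-0.036,0.006,0,0],[0,0,0,0],[0,0,0,0]]
  ],
  "claw": 0.75
}}

```text
time_s: 12.65
tcp_pos: [0.4911, 0.3221, 0.2512]
ee_rot: [[0.312, -0.95, 0.0], [-0.95, -0.312, -0.0], [0.0, -0.0, -1.0]]
wrist_force: [-0.2, 0.1, 0.2]
gripper_width: 0.753
gripper_force: 0.0
```

Run:
```python
from h import *
togo((.492,.3228,.103))
m=camera_model('wrist');im=capture('wrist')
f=200/np.tan(np.radians(m['fovy']/2))
for q in [(0,-190,52),(0,-190,65),(0,-146,68),(0,-11,55),(0,3,54),(-36,29,140)]:
    w=vw(VP,[q])[0];c=m['rotation'].T@(w-m['eye']);h=np.hypot(c[0],c[1]);t=np.arctan2(h,c[2]);print(q,w.round(4),m['cx']+f*t*c[0]/h,m['cy']+f*t*c[1]/h)
cv2.imwrite('pics/w2.png',cv2.resize(im[20:320,120:520,::-1],None,fx=2,fy=2,interpolation=cv2.INTER_CUBIC))
cv2.imwrite('pics/top2.png',capture('top')[:,:,::-1])
```

```text
12.65 joints [ 49.   20.2  -8.5   0.  -61.3 -30.9] tcp [0.4911 0.3221 0.2512] toolyaw(y) -161.8 w 0.753 g 0.0 F [-0.2  0.1  0.2]
shift [-0.0004 -0.0011  0.1482]
(0, -190, 52) [0.492  0.3228 0.052 ] 320.99365480046146 191.0817555619263
(0, -190, 65) [0.492  0.3228 0.065 ] 321.0062126809983 194.30094710448273
(0, -146, 68) [0.5058 0.281  0.068 ] 320.9364208689954 147.11282989490434
(0, -11, 55) [0.5481 0.1528 0.055 ] 320.7009313280651 6.368806849500402
(0, 3, 54) [0.5525 0.1395 0.054 ] 320.67914767098927 -6.136360295876386
(-36, 29, 140) [0.5948 0.1261 0.14  ] 270.5702967328638 -75.39795633208362
```

View pics/w2.png

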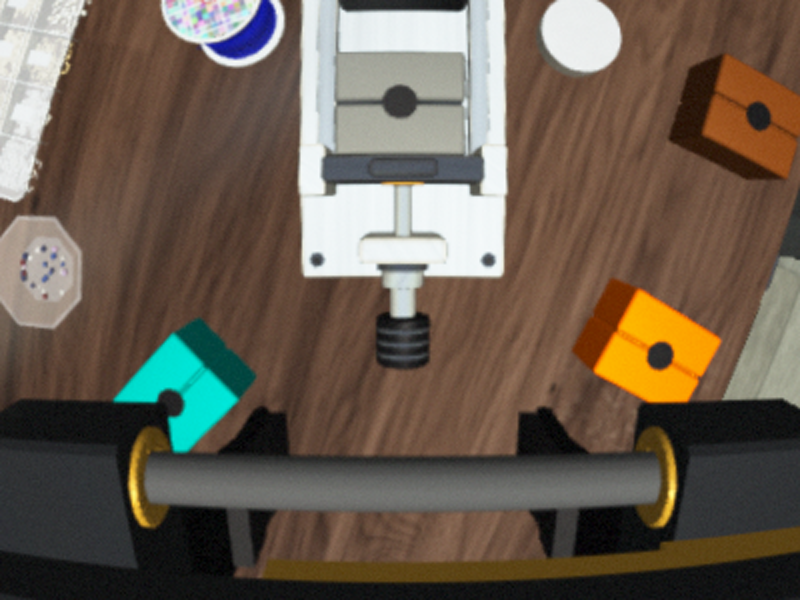

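The knob is at crop (403,340), or full-frame (321.5,190), matching the prediction. The jaw is far back from the mould. I'll check the crank in the top view.

Run:
```python
from h import *
im=cv2.imread('pics/top2.png')[160:260,240:384]
cv2.imwrite('pics/top2c.png',cv2.resize(im,None,fx=5.5,fy=5.5,interpolation=cv2.INTER_CUBIC))
m=camera_model('top')
a=10.0
for q in [(0,-11,55),(0,-3,55),(0,-19,55),(45*np.cos(a),55+45*np.sin(a),140)]: print(q,(proj(m,vw(VP,[q]))[0]-[239.6,159.6])*5.5)
```

```text
(0, -11, 55) [458.3496566  249.52320831]
(0, -3, 55) [475.90341275 243.98588721]
(0, -19, 55) [440.79202125 255.06175312]
(np.float64(-37.75821880844036), np.float64(30.51905000997836), 140) [527.24920992 116.60243409]
```

View pics/top2c.png

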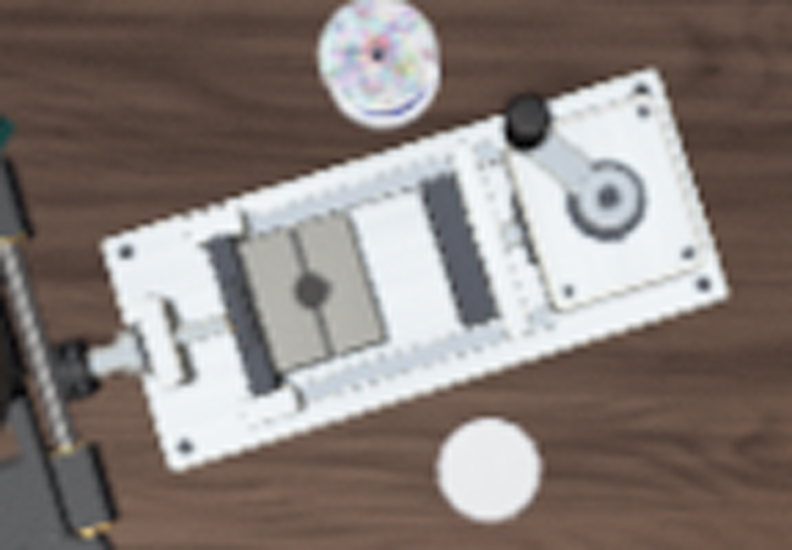

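Jaw at (459,250) and knob at (527,120) both match crank = 10. Now for the plunger.

Emit:
{"fn": "jog_arm", "kwargs": {
  "rows": [
    [[0,-0.001,0.025,0],[0,0,0.025,0],[0,0,0.025,0],[0,0,0.025,0],[0,0,0.024,0],[0,0,0.024,0],[0,0,0,0],[0,0,0,0]]
  ]
}}

```text
time_s: 13.75
tcp_pos: [0.4929, 0.3223, 0.1041]
ee_rot: [[0.311, -0.95, 0.001], [-0.95, -0.311, 0.001], [-0.0, -0.001, -1.0]]
wrist_force: [0.7, -0.2, 1.4]
gripper_width: 0.749
gripper_force: 0.0
```

Emit:
{"fn": "jog_arm", "kwargs": {
  "rows": [
    [[0,0,0,0],[0,0,0,0],[0,0,0,0],[0,0,0,0],[0,0,0,0],[0,0,0,0]]
  ],
  "claw": 0.1
}}

```text
time_s: 14.5
tcp_pos: [0.4913, 0.322, 0.1032]
ee_rot: [[0.312, -0.95, -0.002], [-0.95, -0.312, -0.001], [0.001, 0.002, -1.0]]
wrist_force: [-3.8, 0.3, 4.0]
gripper_width: 0.286
gripper_force: 30.0
```

Emit:
{"fn": "jog_arm", "kwargs": {
  "rows": [
    [[-0.002,0,0,0],[-0.002,0,0,0],[-0.002,0,0,0],[-0.002,0,0,0],[-0.002,0,0,0],[-0.002,0,0,0],[-0.002,0,0,0],[-0.002,0,0,0],[-0.002,0,0,0],[-0.002,0,0,0],[-0.001,0,0,0],[0,0,0,0],[0,0,0,0],[0,0,0,0]]
  ]
}}

```text
time_s: 16.25
tcp_pos: [0.4858, 0.3389, 0.1031]
ee_rot: [[0.311, -0.95, -0.002], [-0.95, -0.311, -0.006], [0.005, 0.004, -1.0]]
wrist_force: [3.6, -10.5, 3.9]
gripper_width: 0.285
gripper_force: 30.0
```

Run:
```python
from h import *
togo((.4913,.322,.1032))
m=camera_model('wrist');im=capture('wrist')
f=200/np.tan(np.radians(m['fovy']/2))
for q in [(0,-190,52),(0,-210,52),(0,-198,52),(0,-146,68),(0,-115,52),(0,-126,52),(0,-106,52)]:
    w=vw(VP,[q])[0];c=m['rotation'].T@(w-m['eye']);h=np.hypot(c[0],c[1]);t=np.arctan2(h,c[2]);print(q,(m['cx']+f*t*c[0]/h-220)*4,(m['cy']+f*t*c[1]/h-60)*4)
cv2.imwrite('pics/w3.png',cv2.resize(im[60:210,220:420,::-1],None,fx=4,fy=4,interpolation=cv2.INTER_CUBIC))
```

```text
16.25 joints [ 50.6  30.2 -16.9   0.2 -43.2 -32.6] tcp [0.4858 0.3389 0.1031] toolyaw(y) -161.88 w 0.285 g 30.0 F [  3.6 -10.5   3.9]
shift [ 0.0178 -0.      0.    ]
(0, -190, 52) 405.0629751761385 663.1678625792042
(0, -210, 52) 405.44135879526766 809.3163144222453
(0, -198, 52) 405.2202675536064 723.3595542725159
(0, -146, 68) 404.860912926521 308.19381718325985
(0, -115, 52) 403.30370162963936 36.217455901118
(0, -126, 52) 403.57900467226636 129.27245088495795
(0, -106, 52) 403.07968972165554 -38.243963607419914
```

View pics/w3.png

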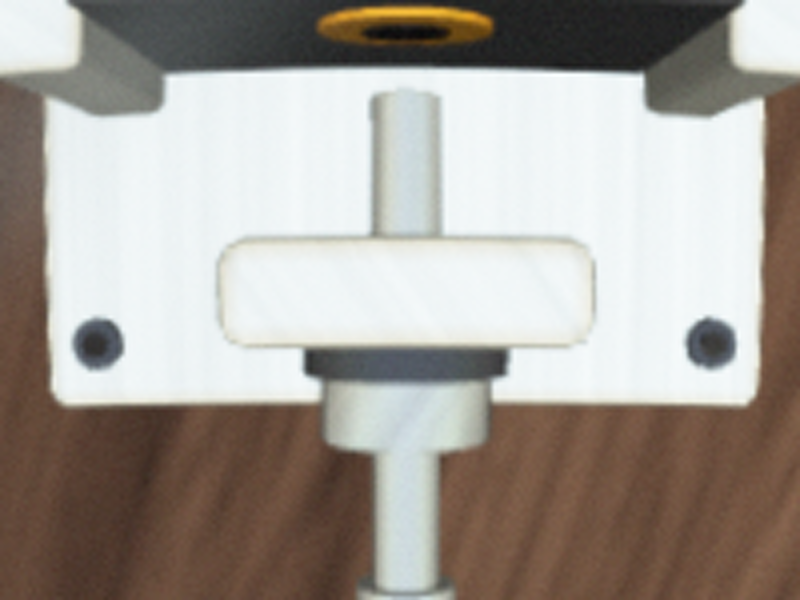

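The hole is at (405,28) and the pin tip at (405,90), about 7.4 mm clear, so I need a little more pull.

Emit:
{"fn": "jog_arm", "kwargs": {
  "rows": [
    [[-0.001,0,0,0],[-0.001,0,0,0],[-0.001,0,0,0],[-0.001,0,0,0],[0,0,0,0],[0,0,0,0],[0,0,0,0],[0,0,0,0]]
  ]
}}

```text
time_s: 17.3
tcp_pos: [0.4849, 0.3416, 0.1031]
ee_rot: [[0.311, -0.95, -0.002], [-0.95, -0.311, -0.008], [0.007, 0.005, -1.0]]
wrist_force: [4.9, -12.9, 3.8]
gripper_width: 0.289
gripper_force: 30.0
```

Run:
```python
from h import *
togo((.4913,.322,.1032))
im=capture('wrist')
cv2.imwrite('pics/w4.png',cv2.resize(im[60:210,220:420,::-1],None,fx=4,fy=4,interpolation=cv2.INTER_CUBIC))
```

```text
17.3 joints [ 50.9  30.3 -16.8   0.3 -43.4 -33. ] tcp [0.4849 0.3416 0.1031] toolyaw(y) -161.89 w 0.289 g 30.0 F [  4.9 -12.9   3.8]
shift [0.0206 0.     0.    ]
```

View pics/w4.png

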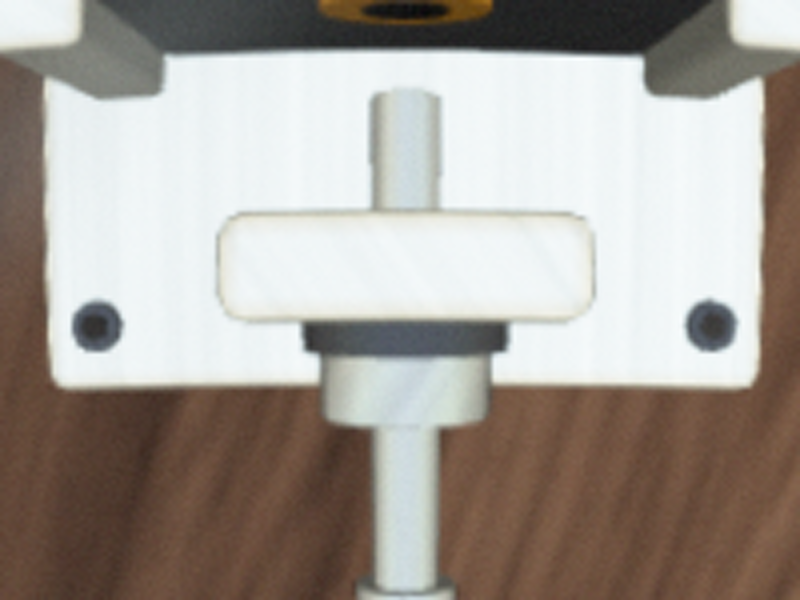

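The tip is now about 9.7 mm clear and the grip isn't slipping. One more millimetre for margin, then a hold check.

Emit:
{"fn": "jog_arm", "kwargs": {
  "rows": [
    [[-0.001,0,0,0],[0,0,0,0],[0,0,0,0],[0,0,0,0],[0,0,0,0],[0,0,0,0],[0,0,0,0],[0,0,0,0]]
  ]
}}

```text
time_s: 18.35
tcp_pos: [0.4849, 0.3417, 0.1031]
ee_rot: [[0.311, -0.95, -0.003], [-0.95, -0.311, -0.01], [0.008, 0.005, -1.0]]
wrist_force: [6.7, -15.9, 4.2]
gripper_width: 0.289
gripper_force: 30.0
```

Run:
```python
from h import *
togo((.4913,.322,.1032))
im=capture('wrist')
cv2.imwrite('pics/w5.png',cv2.resize(im[60:210,220:420,::-1],None,fx=4,fy=4,interpolation=cv2.INTER_CUBIC))
```

```text
18.35 joints [ 50.9  30.3 -16.8   0.3 -43.4 -33. ] tcp [0.4849 0.3417 0.1031] toolyaw(y) -161.9 w 0.289 g 30.0 F [  6.7 -15.9   4.2]
shift [0.0207 0.     0.0001]
```

View pics/w5.png

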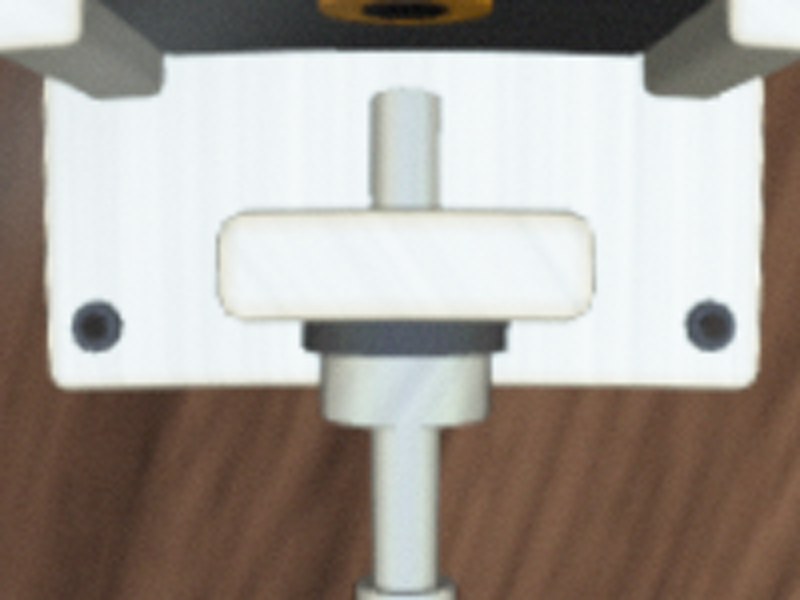

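The TCP didn't move while the force rose, so the plunger is at its hard stop. The pin tip at (405,90) is well clear of the hole at (405,9).

```bash
python3 -c "
from station import finish_job
print(finish_job())"
```

```text
the job is handed in; nothing more can be done
None
```

The job is handed in: the crank is wound to its stop with the jaw fully back, and the gripper is holding the plunger at its stop with the pin about 10 mm clear of the end plate; the mould, jar and spool looked unmoved when I checked before the pull, and I kept the arm clear of the crystal.

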